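Hold the torch over the wheel valve

TASK

Draw the torch out of its slanted sleeve, turn it so that it points straight down, and hold it still about a hand's breadth above the tip of the wheel rim's valve, with the lens directly over it, so that a fitter can inspect the valve. Do not bump the rim with the torch, and leave the can, the socket, the screwdriver and the wooden block where they are. Finish while still gripping the raised torch: do not put it down or let go.

Things in the scene. Friction and masses are not known exactly. Their poses are not given: they have to be found in the camera images.
- torch_center (a point): Centre of the torch, half-way along its axis: a loose black cylinder 30 mm thick, 165 mm long, 0.12 to 0.24 kg, with a bright 34 mm head at the lens end. Its z axis runs along the torch from lens to tail. At the start it sits lens down in the sleeve, leaning 34 degrees from vertical, the tail uppermost, roughly towards the robot, and sticking out 85 mm.
- torch_lens (a point): Centre of the torch's lens face, at the lower end of the torch; the light shines from here along -z of the torch. Same axes as torch_center.
- holder: Fixed torch holder: a dark steel base plate 120 x 90 x 8 mm with an open square sleeve (inside 35 x 35 mm, 80 mm deep, walls 4 mm) slanted 34 degrees (0.60 rad) from vertical. Origin: centre of the plate's underside, z up; the sleeve's mouth leans to its -x side. The torch lies in it loosely, with no catch, and slides out along the sleeve's axis.
- sleeve_mouth (a point): Centre of the open upper end of the sleeve, about 96 mm above the bench; draw the torch out past this, along its own axis, by at least 80 mm.
- wheel: Fixed steel rim of a small trailer wheel, without tyre, lying flat on the bench: 230 mm across, 96 mm high, painted grey. The origin is the centre of its underside, z up. Inside it a disc with a bore and four bolt holes lies about 50 mm above the bench; one black rubber valve stands upright on it, 76 mm from the wheel's centre towards the wheel's -x.
- valve_tip (a point): Top of the valve: a black rubber stem 12 mm thick and 40 mm tall standing on the rim's disc just inside the rim wall. Its tip is 88 mm above the bench, 8 mm lower than the top edge of the rim.
- can: Bystander: closed can, 66 mm in diameter, 105 mm tall, standing upright. Origin at the centre of its underside.
- socket: Bystander: steel wheel-nut socket, 32 mm in diameter, 65 mm tall, standing upright. Origin at the centre of its underside.
- screwdriver: Bystander: screwdriver lying on the bench, 200 mm long. Origin under the middle of its length, x along it from handle to tip.
- wedge: Bystander: wooden block 50 x 90 x 30 mm lying on the bench. Origin at the centre of its underside.
Mind the look-alikes: they are no part of the job. Of the things that look like the holder, take the one that is farthest to the robot's right at the start. Of the things that look like the wheel, the smaller one is meant.

How it is judged (in metres and radians):
On the way:
1. the torch is drawn out: its lens is clear above the sleeve's mouth height and it no longer touches the holder (height (world z) of torch_lens above 0.1 m and contact force between torch and holder below 0.2 N), for 0.1 s.
At the end, for the whole second after the job is handed in: The torch is held by the fingers alone, still, pointing straight down within 0.2 rad (tail up), its lens within 30 mm sideways of the valve's tip and 50 to 170 mm above it, through the last second (angle between torch_lens's own z axis and vertical below 0.2 rad and horizontal distance between torch_lens and valve_tip below 0.03 m and z of torch_lens in the frame of valve_tip between 0.05 and 0.17 m and z of torch_center in the frame of valve_tip above 0.12 m and contact force between torch and the fingers above 1 N and contact force between torch and holder below 0.2 N and contact force between torch and wheel below 0.2 N and linear speed of torch below 0.03 m/s and angular speed of torch below 0.2 rad/s); the arm keeps its last pose, push and grip.
It fails at once if the torch bumps the wheel rim (over 5 N) (contact force between torch and wheel above 5 N).
It fails at once if a bystander is moved by more than 20 mm (distance of any of can, socket, screwdriver, wedge from where it was at the start of the episode above 0.02 m).
It also fails if it takes over 35 s, if anything falls off the work surface, if the arm or the gripper's body presses on something with over 40 N, if the wrist force passes 120 N, or if a joint passes its speed limit or range.

ROBOT

A 6-joint arm with a two-finger parallel gripper is mounted at the origin on the work surface. World frame = base frame: x ahead of the robot, y to its left, z up, the work surface at z = 0. Lengths are in mm, angles in rad, forces in N, time in s.
With the tool pointing down it reaches from about 275 to 1000 mm from the base axis. Payload 8.4 kg.
Tool frame: the origin (TCP) lies midway between the tips of the shut fingers; the grasp point (between the pads) lies 19 mm behind it; z points along the fingers, y is the direction in which the jaws open and shut (so a half turn about z gives the same grasp; the last joint's range is limited). The gripper opens to 85 mm and grips with 20 to 120 N. Pads are 22 mm wide; open, the fingers measure 114 mm over their backs; the gripper's body (76 mm by 85 mm) begins 54 mm behind the grasp point. The pads swing forward as they close: fully open they stand 13 mm farther back than shut.
Start: joints at [-1.26, 0.353, 1.633, -0, 1.155, -0.002], TCP at [192.326, -594.675, 204.081] pointing down, gripper open.
Joint ranges: [-2.63, 2.63], [-0.92, 2.1], [0.06, 2.66], [-1.3, 4.44], [0, 2.69], [-3.02, 3.02]. Speed limits (rad/s): [2.22, 2.22, 2.79, 3.14, 3.14, 3.14].

INTERFACE

Orientations are given as [roll, pitch, yaw] about the fixed x, y, z axes, in that order (R = Rz(yaw) Ry(pitch) Rx(roll)).
In Python, from rig import * gives the robot as it stands.
- The arm moves only by the tool play_rows, never from a script. Its argument "moves" is a list of rows, each a list of 3 entries, a list of its own where there are three numbers: the shift along the tool's x, y, z in m, then the turn, a rotation vector about the tool's x, y, z in rad, then the opening in per cent of the stroke, from 0 (shut) to 100 (fully open). In form: [[[x, y, z], [rx, ry, rz], fingers], ...]. A call has 1 to 20 rows; each row shifts and turns the commanded pose from where the row before left it, along the tool's axes as they then stand; what a row does not reach is not made up. A row lasts 1/10 s, in which the tool goes at most 50 mm and 8.59 degrees, less where a joint would pass 70% of its speed; a pose out of reach is approached as far as the arm can. A call is refused whole if a number of a shift passes 0.05 or a number of a turn 0.15, either way. A call with a gripper value outside its range is refused whole. The fingers move at their own pace and stop on an object; "squeeze" is the grip in N (left out, the last holds). Time passes only in rows, so rows that do not move let the fingers close. It gives the time, the measured TCP pose, the force and the opening at its end, in the units of the state.
- sense(): the state, without advancing time (a new reading comes with each control period).
- grab_frame(name): name is "side" or "top" or "wrist"; returns a dict with "pixels" (420x560x3 uint8, red, green, blue), "intrinsics" (3x3 intrinsics, pixels), "distortion" ([k1, k2, p1, p2, k3] as OpenCV has them; the pictures are not rectified), "R" (3x3) and "t" (3): a world point X has camera coordinates R X + t. Camera axes: x right, y down, z forward; pixel columns grow to the right and rows downward; lengths in mm; the calibration is good to about 2 mm. A picture is of the moment at which its call begins. There is no depth.
- sign_off(): hands the job in, once; it reports no verdict.
The state is a dict: "clock": time; "qpos": joint angles; "qvel": joint speeds; "joint_efforts": joint torques, N m; "eef_pos": TCP position; "tcp_rot": TCP orientation; "contact_force": force on the tool from outside, world axes, zero at the start; "wrist_torque": the same for the moment, N m; "opening": opening from 0.0 (shut) to 1.0 (fully open).
Only numpy, scipy, OpenCV 4.12 (cv2) and the standard library are available. Lean on these libraries where they do the work, as an engineer would, in place of code of your own. Each camera call takes 0.05 s, during which the arm holds its last target. There are 200 camera calls.

## Working session

There is one attempt and no reset: what is moved stays moved. The work goes in short steps, Python scripts to look and compute and a tool call to move; the robot and the scene stay as the last step left them, time stands still between calls to the robot, and variables do not carry over. Pictures are saved under pics/ and viewed, about 8 in all and at most 12, crops included, and the job is handed in when it is done.

Besides the shell and the picture viewer there is one more tool, called by a JSON object that holds its "name" and its "arguments". play_rows: Moves the arm, as the interface text tells. Its arguments: {"type":"object","properties":{"moves":{"type":"array"},"squeeze":{"type":"number"}},"required":["moves"]}

```bash
mkdir -p pics; python3 - <<'E'
from rig import *
import cv2,pickle
d={}
for n in("top","side","wrist"):
    f=grab_frame(n);d[n]=f;cv2.imwrite(f"pics/{n}0.png",f["pixels"][:,:,::-1])
    print(n,f["intrinsics"].tolist(),f["distortion"],f["R"].round(3).tolist() if hasattr(f["R"],'round') else f["R"],f["t"])
pickle.dump(d,open("f0.pkl","wb"))
print(sense())
E
```

```text
top [[430.5905509828746, 0.0, 291.48604223879397], [0.0, 430.5905509828746, 210.04556747079124], [0.0, 0.0, 1.0]] [-0.13815034  0.          0.          0.          0.        ] [[0.018, -1.0, -0.001], [-0.987, -0.017, -0.159], [0.159, 0.004, -0.987]] [  -7.92949561  530.2903111  1277.87775023]
side [[522.1583760961606, 0.0, 284.44864977655374], [0.0, 522.1583760961606, 207.41553147309688], [0.0, 0.0, 1.0]] [0.00781971 0.         0.         0.         0.        ] [[-0.982, -0.189, -0.004], [-0.129, 0.683, -0.719], [0.139, -0.705, -0.695]] [ 538.17742779  129.47921275 1298.80795137]
wrist [[366.6855843954432, 0.0, 278.7877667498348], [0.0, 366.6855843954432, 210.63070683644509], [0.0, 0.0, 1.0]] [-0.0566108  0.         0.         0.         0.       ] [[0.308, -0.951, -0.001], [-0.901, -0.292, 0.322], [-0.307, -0.098, -0.947]] [-623.74373943  -41.45819584  380.98835418]
{'clock': 0.15, 'qpos': array([-1.26037677e+00,  3.53506873e-01,  1.63395941e+00, -2.95473199e-05,
        1.15520969e+00, -2.42679724e-03]), 'qvel': array([ 0.00037822, -0.00157157, -0.00095268, -0.00067146, -0.00050996,
       -0.00033858]), 'joint_efforts': array([-5.95360416e-04, -6.05638433e+01, -3.42339706e+01,  3.11408780e-05,
        6.13668250e-03,  1.51233445e-05]), 'eef_pos': array([ 192.20867982, -594.2946725 ,  203.52469795]), 'tcp_rot': array([-3.14050927e+00,  2.43902321e-05,  3.12858309e-01]), 'contact_force': array([ 0.57984406, -0.13446301,  0.27067434]), 'wrist_torque': array([-0.01367868, -0.0176307 , -0.03130236]), 'opening': 0.9977557296022606}
```

View pics/top0.png

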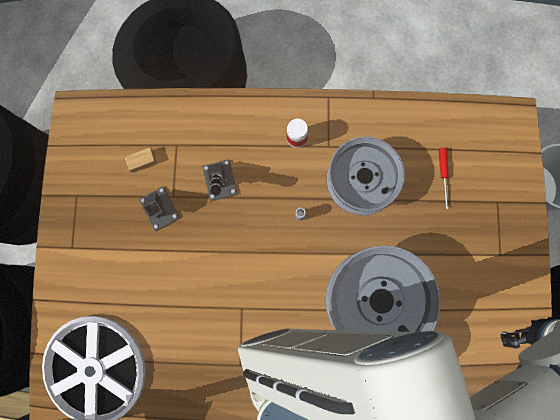

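View pics/side0.png

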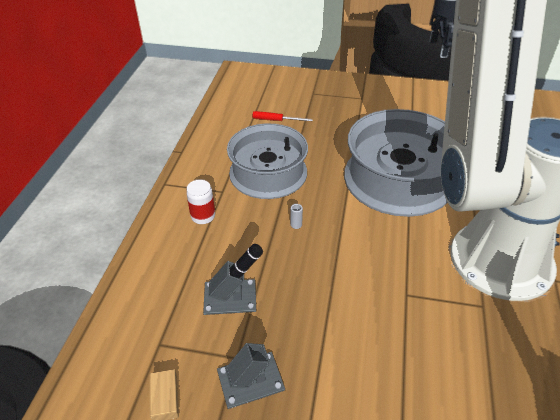

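The top view shows two holders. The right one, at (220,180), holds the torch. The smaller wheel is at (366,176), with its valve near (388,190). I'll enlarge both.

```bash
cat > h.py <<'E'
import numpy as np,cv2
def ray(f,uv):
    p=cv2.undistortPoints(np.array([[uv]],float),np.array(f["intrinsics"]),np.array(f["distortion"]))[0,0]
    R=np.array(f["R"]);t=np.array(f["t"])
    return -R.T@t, R.T@np.array([p[0],p[1],1])
def atz(f,uv,z):
    o,d=ray(f,uv);return o+d*(z-o[2])/d[2]
def tri(fa,ua,fb,ub):
    o1,d1=ray(fa,ua);o2,d2=ray(fb,ub)
    s=np.linalg.lstsq(np.c_[d1,-d2],o2-o1,rcond=None)[0]
    a=o1+s[0]*d1;b=o2+s[1]*d2
    return (a+b)/2,np.linalg.norm(a-b)
def proj(f,X):
    r,_=cv2.Rodrigues(np.array(f["R"]));return cv2.projectPoints(np.array(X,float).reshape(-1,1,3),r,np.array(f["t"]),np.array(f["intrinsics"]),np.array(f["distortion"]))[0][:,0]
E
python3 - <<'E'
import pickle,cv2,numpy as np
d=pickle.load(open("f0.pkl","rb"))
def c(n,x,y,w,h):
    return cv2.resize(d[n]["pixels"][y:y+h,x:x+w,::-1],(400,300),interpolation=cv2.INTER_CUBIC)
a=np.vstack([np.hstack([c("top",190,150,64,48),c("side",190,230,100,75)]),np.hstack([c("top",320,132,100,75),c("side",218,120,100,75)])])
cv2.imwrite("pics/crop0.png",a)
E
```

```text
(no output)
```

View pics/crop0.png

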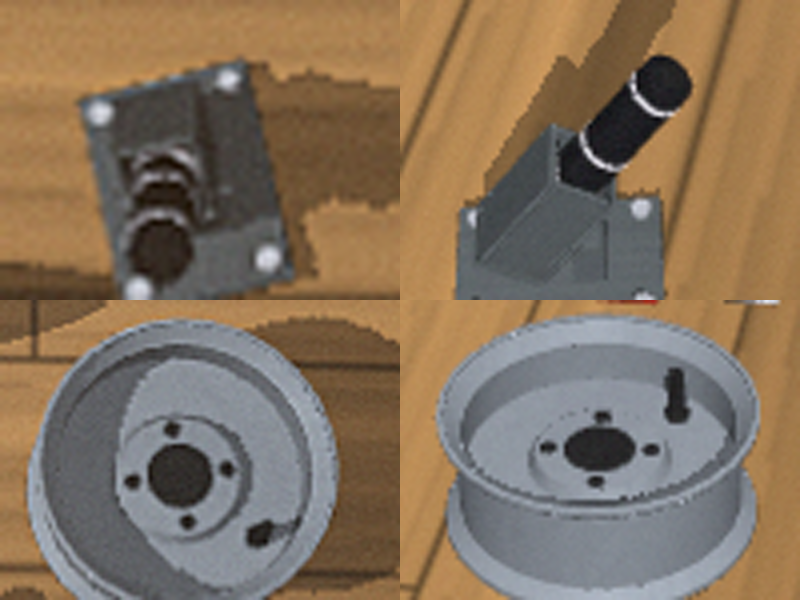

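The crop shows the torch tail face at top (215.6,189.5) and side (257.5,249.5), the plate's screws, and the valve tip at about top (384.4,191) and side (287,137.5).

```bash
python3 - <<'E'
import pickle,numpy as np
from h import *
np.set_printoptions(precision=1,suppress=True)
d=pickle.load(open("f0.pkl","rb"));T,S=d["top"],d["side"]
print("tail",tri(T,(215.6,189.5),S,(257.5,249.5)))
sc=[(190+x/6.25,150+y/6.25) for x,y in[(100,112),(229,79),(268,258),(138,289)]]
P=np.array([atz(T,s,10) for s in sc]);print(P,P.mean(0))
e=(P[0]+P[1]-P[2]-P[3])/2;print("holder x dir",np.degrees(np.arctan2(e[1],e[0])),np.linalg.norm(e))
print("valve",tri(T,(384.4,191),S,(287,137.5)))
print(atz(T,(384.4,191),88),atz(S,(287,137.5),88))
for n,z in(("bore",50),):
    print(tri(T,(320+180/4,132+175/4),S,(218+200/4,120+149/4)))
# top rim ellipse approx centre
print("rimtop", atz(S,(218+199/4,120+115/4),96), atz(T,(320+189/4,132+158/4),96))
E
```

```text
tail (array([565.3, 216.2, 159.9]), np.float64(2.206207590608447))
[[668.  278.7  10. ]
 [686.4 212.7  10. ]
 [592.7 188.5  10. ]
 [575.6 254.3  10. ]] [630.7 233.6  10. ]
holder x dir 14.626284994527198 96.16940113918997
valve (array([ 589.2, -275.7,   92.3]), np.float64(8.540273075361506))
[ 585.7 -276.6   88. ] [ 594.7 -282.4   88. ]
(array([ 639.7, -224.3,   53.9]), np.float64(0.4022215736084046))
rimtop [ 636.  -209.9   96. ] [ 642.8 -224.1   96. ]
```

Checks: the tail is at (565,216,160) against 166 expected, and its direction matches the plate yaw of 14.6°. The valve is about 73 mm from the wheel centre against 76 expected. I'll grip along the torch's axis so the tool ends up pointing straight down.

{"name": "play_rows", "arguments": {"moves": [[[0,0,-0.05],[0,0,0],100],[[0,0,-0.05],[0,0,0],100],[[0,0,0],[0,0,-0.14],100],[[0,0,0],[0,0,-0.14],100],[[0,0,0],[0,0,-0.14],100],[[0,0,0],[0,0,-0.14],100],[[0,0,0],[0,0,-0.14],100],[[0,0,0],[0,0,-0.14],100],[[0,0,0],[0,0,-0.14],100],[[0,0,0],[0,0,-0.14],100],[[0,0,0],[0,0,-0.14],100],[[0,0,0],[0,0,-0.14],100],[[0,0,0],[0,0,-0.115],100]]}}

```text
clock: 1.45
eef_pos: [192.2, -594.5, 303.7]
tcp_rot: [-3.142, -0.001, 1.833]
contact_force: [-0.1, -0.2, -0.5]
opening: 0.999
```

{"name": "play_rows", "arguments": {"moves": [[[0.0345,0.0265,0],[0,0,0],100],[[0.0345,0.0265,0],[0,0,0],100],[[0.0345,0.0265,0],[0,0,0],100],[[0.0345,0.0265,0],[0,0,0],100],[[0.0345,0.0265,0],[0,0,0],100],[[0.0345,0.0265,0],[0,0,0],100],[[0.0345,0.0265,0],[0,0,0],100],[[0.0345,0.0265,0],[0,0,0],100],[[0.0345,0.0265,0],[0,0,0],100],[[0.0345,0.0265,0],[0,0,0],100],[[0.0345,0.0265,0],[0,0,0],100],[[0.0345,0.0265,0],[0,0,0],100],[[0.0345,0.0265,0],[0,0,0],100],[[0.0345,0.0265,0],[0,0,0],100],[[0.0345,0.0265,0],[0,0,0],100],[[0.0345,0.0265,0],[0,0,0],100],[[0.0345,0.0265,0],[0,0,0],100],[[0.0345,0.0265,0],[0,0,0],100],[[0.0345,0.0265,0],[0,0,0],100],[[0.0345,0.0265,0],[0,0,0],100]]}}

```text
clock: 3.45
eef_pos: [529.8, 209.2, 303.9]
tcp_rot: [-3.141, 0.0, 1.828]
contact_force: [1.0, -0.1, 0.6]
opening: 0.999
```

{"name": "play_rows", "arguments": {"moves": [[[0,0,0],[-0.12,0,0],100],[[0,0,0],[-0.12,0,0],100],[[0,0,0],[-0.12,0,0],100],[[0,0,0],[-0.12,0,0],100],[[0,0,0],[-0.12,0,0],100],[[0,0,0],[0,0,0],100],[[0,0,0],[0,0,0],100]]}}

```text
clock: 4.15
eef_pos: [529.3, 207.4, 304.4]
tcp_rot: [2.544, 0.0, 1.828]
contact_force: [0.7, 0.9, 0.4]
opening: 0.999
```

```bash
cat >> h.py <<'E'
def toolR(rpy):
    from scipy.spatial.transform import Rotation as Q
    return Q.from_euler("xyz",rpy).as_matrix()
E
python3 - <<'E'
from rig import *
from h import *
import pickle
np.set_printoptions(precision=3,suppress=True)
s=sense();print(s["clock"],s["eef_pos"],s["qpos"]);R=toolR(s["tcp_rot"]);print(R)
f=grab_frame("wrist");pickle.dump(f,open("w1.pkl","wb"))
cv2.imwrite("pics/w1.png",f["pixels"][:,:,::-1])
t=np.array([565.3,216.2,160]);u=np.array([-.541,-.142,.829])
print("pred tail, mouth, valve px",proj(f,[t,t-85*u]))
print("tool-frame tail",R.T@(t-s["eef_pos"]),"axis",R.T@u)
E
```

```text
4.15 [529.312 207.432 304.423] [ 0.436 -0.122  2.096 -0.182  0.585  0.301]
[[-0.255  0.799  0.544]
 [ 0.967  0.211  0.143]
 [-0.     0.563 -0.827]]
pred tail, mouth, valve px [[220.193 187.853]
 [231.67  167.489]]
tool-frame tail [ -0.653 -50.658 140.226] axis [ 0.     0.004 -1.   ]
```

View pics/w1.png

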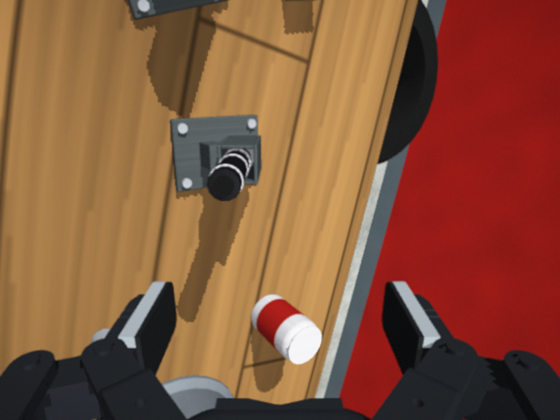

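The wrist view shows the tail face at about (225,188), against (220,188) predicted. That puts the tail about 4 mm further along tool +y, which fits the expected height of 165. Next I'll line up on the axis and approach partway.

{"name": "play_rows", "arguments": {"moves": [[[0,-0.048,0],[0,0,0],100],[[0,0,0.04],[0,0,0],100],[[0,0,0.04],[0,0,0],100],[[0,0,0.03],[0,0,0],100],[[0,0,0],[0,0,0],100],[[0,0,0],[0,0,0],100]]}}

```text
clock: 4.8
eef_pos: [552.5, 213.0, 186.1]
tcp_rot: [2.544, 0.001, 1.827]
contact_force: [-0.4, -0.4, 0.4]
opening: 1.002
```

```bash
python3 - <<'E'
from rig import *
from h import *
np.set_printoptions(precision=3,suppress=True)
s=sense();print(s["clock"],s["eef_pos"]);R=toolR(s["tcp_rot"])
f=grab_frame("wrist")
cv2.imwrite("pics/w2.png",f["pixels"][:,:,::-1])
t=np.array([565.3,216.2,165]);u=np.array([-.541,-.142,.829])
print("pred tail, mouth px",proj(f,[t,t-85*u]), "tool axis at tail/mouth depth",proj(f,[s["eef_pos"]+R[:,2]*26,s["eef_pos"]+R[:,2]*111]))
print("tool-frame tail",R.T@(t-s["eef_pos"]))
E
```

```text
4.8 [552.522 213.034 186.088]
pred tail, mouth px [[275.968 239.756]
 [276.309 197.223]] tool axis at tail/mouth depth [[277.701 238.712]
 [278.039 196.727]]
tool-frame tail [-0.156 -0.993 24.839]
```

View pics/w2.png

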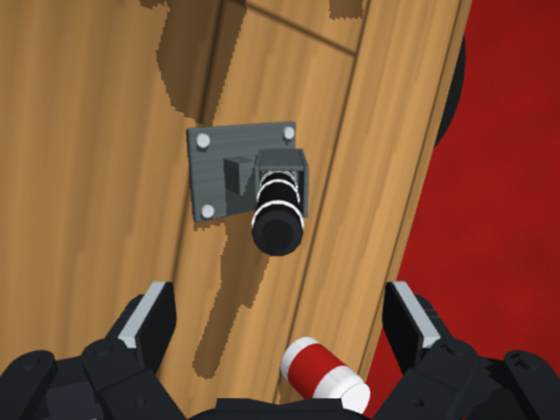

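```bash
python3 - <<'E'
from rig import *
from h import *
import pickle
np.set_printoptions(precision=1,suppress=True)
s=sense();f=grab_frame("wrist");pickle.dump(f,open("w2.pkl","wb"))
p=f["pixels"][110:260,180:330,::-1]
cv2.imwrite("pics/w2c.png",cv2.resize(np.clip(p.astype(float)*1.8,0,255).astype('uint8'),(600,600),interpolation=cv2.INTER_CUBIC))
P=np.array([atz(f,q,10) for q in[(203,141),(289,133),(208,212)]]);print(P)
for v in(P[1]-P[0],P[2]-P[0]):print(np.degrees(np.arctan2(v[1],v[0])),np.linalg.norm(v))
E
```

```text
[[579.6 257.9  10. ]
 [673.4 283.1  10. ]
 [597.6 191.5  10. ]]
15.041581898758519 97.0507514964402
-74.8851093768806 68.81274322064093
```

View pics/w2c.png

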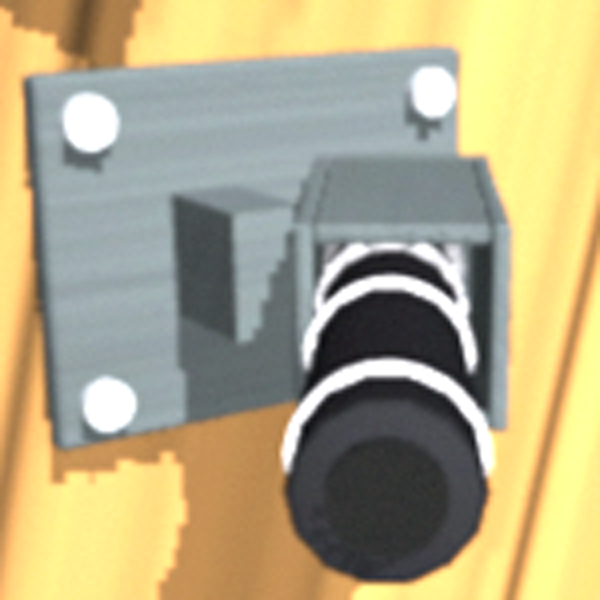

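The tail is at (277,232.5) and the mouth centre at about (280.5,192), against tool-axis points of (278,239) and (278,197). The jaw direction is centred, so I only shift about 3 mm along tool x. The plate yaw of 15° confirms the axis. Now I close in and grip.

{"name": "play_rows", "arguments": {"moves": [[[0.003,0.0005,0.02],[0,0,0],100],[[0,0,0.02],[0,0,0],100],[[0,0,0.02],[0,0,0],100],[[0,0,0.02],[0,0,0],100],[[0,0,0],[0,0,0],100],[[0,0,0],[0,0,0],100]]}}

```text
clock: 5.5
eef_pos: [594.9, 227.5, 121.7]
tcp_rot: [2.541, 0.0, 1.828]
contact_force: [0.1, -0.3, -0.6]
opening: 0.998
```

{"name": "play_rows", "arguments": {"moves": [[[0,0,0],[0,0,0],0],[[0,0,0],[0,0,0],0],[[0,0,0],[0,0,0],0],[[0,0,0],[0,0,0],0],[[0,0,0],[0,0,0],0],[[0,0,0],[0,0,0],0],[[0,0,0],[0,0,0],0],[[0,0,0],[0,0,0],0],[[0,0,0],[0,0,0],0],[[0,0,0],[0,0,0],0]], "squeeze": 50}}

```text
clock: 6.5
eef_pos: [594.4, 227.5, 121.0]
tcp_rot: [2.541, 0.0, 1.828]
contact_force: [-8.0, -1.7, 9.0]
opening: 0.338
```

The grip is on: the opening is about 29 mm and side forces are low. I'll draw the torch out along the axis.

{"name": "play_rows", "arguments": {"moves": [[[0,0,-0.01],[0,0,0],0],[[0,0,-0.01],[0,0,0],0],[[0,0,-0.02],[0,0,0],0],[[0,0,-0.02],[0,0,0],0],[[0,0,-0.02],[0,0,0],0],[[0,0,-0.02],[0,0,0],0],[[0,0,-0.02],[0,0,0],0],[[0,0,-0.02],[0,0,0],0],[[0,0,-0.03],[0,0,0],0],[[0,0,-0.03],[0,0,0],0],[[0,0,-0.03],[0,0,0],0],[[0,0,0],[0,0,0],0],[[0,0,0],[0,0,0],0]]}}

```text
clock: 7.8
eef_pos: [468.8, 194.6, 310.3]
tcp_rot: [2.541, -0.0, 1.828]
contact_force: [0.3, 0.1, -1.8]
opening: 0.336
```

```bash
python3 - <<'E'
from rig import *
from h import *
np.set_printoptions(precision=3,suppress=True)
s=sense();print(s["clock"],s["eef_pos"],s["qpos"],s["contact_force"],s["opening"])
f=grab_frame("side");g=grab_frame("wrist");cv2.imwrite("pics/s2.png",np.hstack([cv2.resize(f["pixels"][130:340,150:430],(400,300)),cv2.resize(g["pixels"],(400,300))])[:,:,::-1])
E
```

```text
7.8 [468.827 194.618 310.311] [ 0.482 -0.249  2.181 -0.215  0.632  0.361] [ 0.278  0.069 -1.84 ] 0.3361808274025945
```

View pics/s2.png

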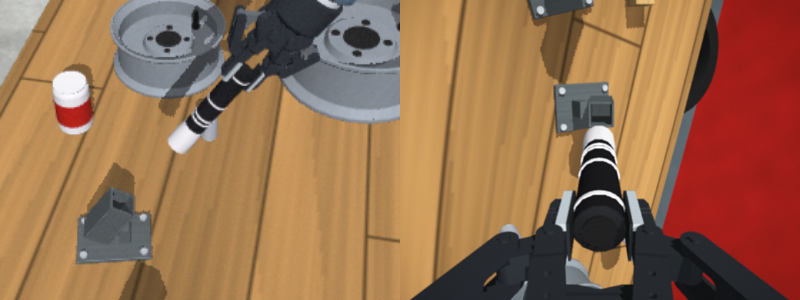

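The torch is out: its white head is clear of the sleeve and it's aligned with the tool axis. Next I turn it upright and carry it across with the lens at about 200 mm.

{"name": "play_rows", "arguments": {"moves": [[[0,0,-0.01],[0.1,0,0],0],[[0,0,0],[0.1,0,0],0],[[0,0,0],[0.1,0,0],0],[[0,0,0],[0.1,0,0],0],[[0,0,0],[0.1,0,0],0],[[0,0,0],[0.1,0,0],0],[[0,0,0],[0,0,0],0]]}}

```text
clock: 8.6
eef_pos: [465.6, 193.4, 316.0]
tcp_rot: [-3.137, 0.001, 1.827]
contact_force: [0.9, -0.2, -1.0]
opening: 0.33
```

{"name": "play_rows", "arguments": {"moves": [[[-0.015,0,0],[0,0,0],0],[[-0.03,0,0],[0,0,0],0],[[-0.03,0,0],[0,0,0],0],[[-0.03,0,0],[0,0,0],0],[[-0.03,0,0],[0,0,0],0],[[-0.03,0,0],[0,0,0],0],[[-0.03,0,0],[0,0,0],0],[[-0.03,0,0],[0,0,0],0],[[-0.03,0,0],[0,0,0],0],[[-0.03,0,0],[0,0,0],0],[[-0.03,0,0],[0,0,0],0],[[-0.03,0,0],[0,0,0],0],[[-0.03,0,0],[0,0,0],0],[[-0.03,0,0],[0,0,0],0],[[-0.03,0,0],[0,0,0],0],[[-0.03,0,0],[0,0,0],0],[[-0.02,0,0],[0,0,0],0],[[0,0,0],[0,0,0],0],[[0,0,0],[0,0,0],0]]}}

```text
clock: 10.5
eef_pos: [586.1, -275.9, 318.1]
tcp_rot: [-3.141, -0.0, 1.827]
contact_force: [-0.2, 0.3, -2.2]
opening: 0.333
```

```bash
python3 - <<'E'
from rig import *
from h import *
import pickle
np.set_printoptions(precision=3,suppress=True)
s=sense();print(s["clock"],s["eef_pos"],s["tcp_rot"],s["opening"]);e=s["eef_pos"];R=toolR(s["tcp_rot"])
f=grab_frame("side");g=grab_frame("top");w=grab_frame("wrist")
pickle.dump((f,g,w),open("e.pkl","wb"))
L=e+R[:,2]*107
for n,c in(("side",f),("top",g),("wrist",w)):print(n,proj(c,[[588,-277,88],L,e]))
cr=lambda c,x,y,ww,h:cv2.resize(c["pixels"][y:y+h,x:x+ww,::-1],(400,300),interpolation=cv2.INTER_CUBIC)
cv2.imwrite("pics/e.png",np.vstack([np.hstack([cr(f,210,50,160,120),cr(g,310,120,120,90)]),np.hstack([cr(w,0,0,560,420),cr(w,180,150,200,150)])]))
E
```

```text
10.5 [ 586.129 -275.937  318.127] [-3.141 -0.     1.827] 0.33315748530201633
side [[288.912 138.852]
 [289.605 102.678]
 [289.715  67.207]]
top [[384.519 190.262]
 [393.649 181.698]
 [403.601 172.047]]
wrist [[279.116 167.774]
 [277.249 198.654]
 [276.399 259.201]]
```

View pics/e.png

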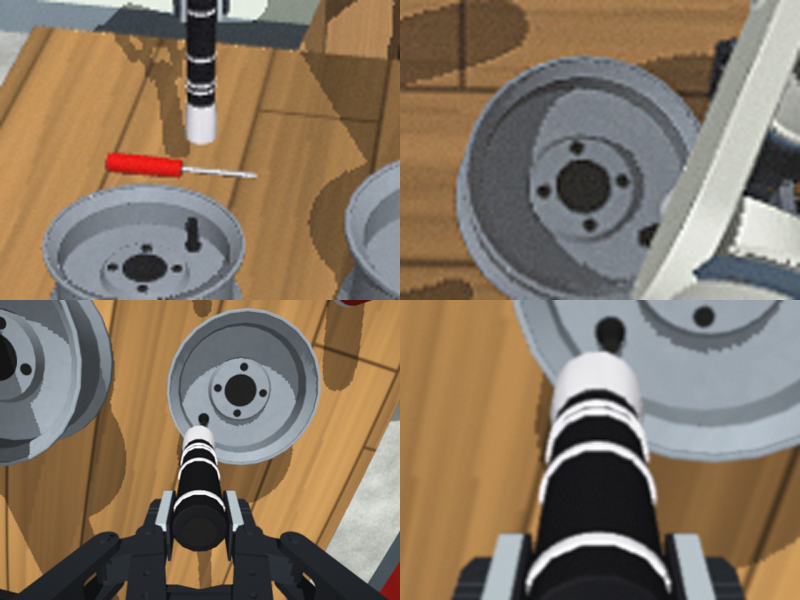

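The torch is vertical above the valve. The lens bottom is at side (290,105). The valve tip is at side (286.5,137) and wrist (285,166). I'll combine these for the final correction.

```bash
python3 - <<'E'
from h import *
import pickle
np.set_printoptions(precision=1,suppress=True)
f,g,w=pickle.load(open("e.pkl","rb"))
print(atz(w,(285,166),88),atz(f,(286.5,137.5),88),atz(g,(384.4,191),88),tri(w,(285,166),f,(286.5,137.5)),tri(w,(285,166),g,(384.4,191)))
print("lens",tri(w,(279.5,192),f,(290.2,104.5)))
# bore via wrist, disc plane, vs (640,-224)
print("bore wrist",atz(w,(240/400*560,90/300*420),50))
E
```

```text
[ 593.8 -273.4   88. ] [ 596.1 -282.1   88. ] [ 585.7 -276.6   88. ] (array([ 593.7, -271.8,   95.8]), np.float64(0.8689585698165102)) (array([ 597.3, -286.2,   34.2]), np.float64(4.187929942966084))
lens (array([ 585.1, -271.1,  208.5]), np.float64(3.0569224556005063))
bore wrist [ 642.  -219.4   50. ]
```

The valve is at about (592,-277,88) and the lens at about (586,-274,207), which is already within tolerance. I'll make one small correction, let it settle and hand in.

{"name": "play_rows", "arguments": {"moves": [[[-0.0035,0.0055,0.005],[0,0,0],0],[[0,0,0.005],[0,0,0],0],[[0,0,0],[0,0,0],0],[[0,0,0],[0,0,0],0],[[0,0,0],[0,0,0],0],[[0,0,0],[0,0,0],0],[[0,0,0],[0,0,0],0],[[0,0,0],[0,0,0],0]]}}

```text
clock: 11.45
eef_pos: [593.0, -278.0, 308.7]
tcp_rot: [3.141, 0.0, 1.828]
contact_force: [-0.2, -0.6, -1.9]
opening: 0.334
```

```bash
python3 - <<'E'
from rig import *
s=sense();print(s["eef_pos"],s["tcp_rot"],s["qvel"].round(4),s["opening"],s["contact_force"])
print(sign_off())
E
```

```text
[ 593.03988731 -277.95424975  308.65470608] [3.14143959e+00 8.89242790e-05 1.82771922e+00] [ 0.0002 -0.0002 -0.0006  0.0003 -0.0006 -0.0015] 0.3344392284497023 [-0.20670751 -0.61737155 -1.9040397 ]
the job is handed in; nothing more can be done
None
```

I gripped the torch by its tail in the right-hand holder and drew it out along the sleeve's axis. I then turned it upright and carried it over the smaller wheel's valve, where it is still held. The job was handed in at about 11.5 s; no verdict was reported.

- **Torch:** At hand-in it was vertical to within 0.001 rad, going by the tool, and the arm was at rest. The grip was holding at 28–29 mm opening, against the torch's 30 mm thickness, which counts as firm.
- **Position:** The lens was an estimated 110 mm above the valve tip. It was within about 5 mm sideways of the averaged valve position, (592, −277). I took no picture after the last correction of about 6 mm sideways and 10 mm down.
- **Disagreement:** The three cameras placed the valve up to about 10 mm apart, from (586, −277) in the top view to (596, −282) in the side view. That is still inside the 30 mm allowance.
- **Contacts:** The largest force on the tool was about 12 N, while the grip closed. It stayed near 2 N at each reading during the carry and the final hold. My route passed well clear of the rim and bystanders. I did not check separately afterwards that the bystanders were unmoved.

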